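Load two power modules onto the sloped charging dock

TASK

Load both power modules onto the sloped charging dock by sliding them up its ramp along the fence. The narrow one goes first, all the way up into the upper bay and pressed firmly home against the top stop, but gently: that stop is only lightly clamped and must not be shoved out of its place. Then slide the wide one up until it rests home against the shoulder, leave both lying flat on the ramp, and leave the other things on the desk alone.

Things in the scene. Friction and masses are not known exactly. Their poses are not given: they have to be found in the camera images.
- dock: Fixed sloped dock with a straight 22 mm thick fence. Origin on the desk, on the fence's lane-side face; +y runs along the fence towards and up the ramp, +x points from the lane into the fence, z up; the lane is on the -x side. The fence runs from y = -240 mm to the ramp's top, 32 mm high on the desk, 28 mm above the ramp's surface along it.
- ramp_foot (a point): Where the ramp's surface starts, flush with the desk, at the fence (dock x = 0, y = 85 mm). The ramp rises at 8 degrees along the dock's +y, 335 mm long on the slope. Its lower lane is 124 mm wide (dock x = -124 to 0); the near wall is 28 mm high, flared open over the first 50 mm.
- shoulder (a point): Middle of the shoulder's face where it meets the ramp's surface (dock x = -112 mm, 150 mm up the slope). The face spans dock x = -124 to -102 and faces down the slope; the wide module's front rests against it. Above it is the upper bay, 94 mm wide (dock x = -94 to 0), up to the top stop. A module in the lower lane blocks the way into the bay.
- top_stop (a joint): How far the top stop has been shoved up the slope (m; 0 as found). It is a dark steel plate, 88 mm wide, 12 mm thick, over 30 mm high, square across the upper bay, clamped at a different place each time, its face 240 to 300 mm up the slope from the ramp's foot: see or feel where, it is not given. The clamp slips at about 35 N.
- narrow_module_c (a point): Centre (half-way up) of the narrow module: grey box with ribs on top, 90 mm wide (own x, goes across the lane), 80 mm long (own y, along it), 36 mm high, 0.3 to 0.6 kg; too large to grasp. It starts on the desk, own y within 0.2 rad of the fence's direction, at one of two places before the ramp, centre about 167 mm from the fence.
- wide_module_c (a point): Centre (half-way up) of the wide module: the same kind of box, 120 mm wide (own x, goes across the lane), 80 mm long (own y), 36 mm high, 0.3 to 0.6 kg. It starts, turned up to 0.2 rad, at the other of the two places, about 150 mm farther from or nearer to the ramp.
- mouse: Bystander: black computer mouse, 62 x 104 x 26 mm; origin under its centre.
- adapter: Bystander: black power adapter, 55 x 115 x 32 mm; origin under its centre.
- travel_cup: Bystander: closed travel cup, 76 mm wide, 115 mm high, past the ramp's top; origin under its centre.
- spool_a: Bystander: spool, 80 mm wide, 60 mm high, behind the fence; origin under its centre.
- spool_b: Bystander: spool, 90 mm wide, 50 mm high; origin under its centre.
- screwdriver: Bystander: screwdriver lying on the desk beyond the ramp's top.
- terminal_block: Bystander: grey terminal block, 40 x 90 x 30 mm; origin under its centre.

How it is judged:
On the way, in this order (a step that is already met when the one before it is completed fails the run):
1. the narrow module is pressed against the top stop with at least 2 N (contact force between narrow_module and top_stop_c0 above 2 N and (y of top_stop_c0 in the frame of narrow_module_c between 0.042 and 0.0485 m or y of top_stop_c0 in the frame of narrow_module_c between -0.0485 and -0.042 m) and x of narrow_module_c in the frame of dock between -0.052 and -0.042 m and angle between narrow_module_c's own z axis and vertical between 0.11 and 0.17 rad), for 0.05 s.
2. the wide module is up against the shoulder (y of wide_module_c in the frame of dock between 0.1874 and 0.196 m and x of wide_module_c in the frame of dock between -0.068 and -0.056 m and z of wide_module_c in the frame of dock between 0.0285 and 0.0375 m and angle between wide_module_c's own z axis and vertical between 0.11 and 0.17 rad), for 0.1 s.
At the end, for the whole second after the job is handed in: The narrow module lies flat on the ramp in the upper bay within 2.5 mm of the top stop, the wide module lies flat in the lower lane within 4 mm of the shoulder, both at rest and released, and the stop has not been shoved more than 3 mm (all of step 2 and (y of top_stop_c0 in the frame of narrow_module_c between 0.042 and 0.0485 m or y of top_stop_c0 in the frame of narrow_module_c between -0.0485 and -0.042 m) and x of narrow_module_c in the frame of dock between -0.052 and -0.042 m and angle between narrow_module_c's own z axis and vertical between 0.11 and 0.17 rad and linear speed of each of narrow_module, wide_module below 0.01 m/s); the robot touches nothing.
It fails at once if the top stop shoved more than 3 mm (value of joint top_stop above 0.003 m).
It fails at once if a bystander moved more than 20 mm (distance of any of mouse, adapter, travel_cup, spool_a, spool_b, screwdriver, terminal_block from where it was at the start of the episode above 0.02 m).
It fails at once if a module tipped by more than 0.5 rad (angle between any of narrow_module_c, wide_module_c's own z axis and vertical above 0.5 rad).
It also fails if it takes over 72 s, if anything falls off the work surface, if the arm or the gripper's body presses on something with over 40 N, if the wrist force passes 120 N, or if a joint passes its speed limit or range.

ROBOT

A 6-joint arm with a two-finger parallel gripper is mounted at the origin on the work surface. World frame = base frame: x ahead of the robot, y to its left, z up, the work surface at z = 0. Lengths are in m, angles in rad, forces in N, time in s.
With the tool pointing down it reaches from about 0.25 to 0.775 m from the base axis. Payload 4 kg.
Tool frame: the origin (TCP) lies at the very end of the fingers, on their centre line; the grasp point (between the pads) lies 19 mm behind it (robot.hold_point_z is the distance from the TCP to the grasp point, in m); z points along the fingers, y is the line along which they close (so a half turn about z gives the same grasp; the last joint's range is limited). The gripper opens to 94 mm and grips with 3 to 60 N. Pads are 16 mm wide; open, the fingers measure 119 mm over their backs; the gripper's body (75 mm by 177 mm) begins 78 mm behind the grasp point.
Start: joints at [1.194, 0.087, 1.371, -0, 1.684, -0.103], TCP at [0.149, 0.53, 0.206] pointing down, gripper open.
Joint ranges: [-3.1, 3.1], [-0.76, 2.03], [0.27, 2.55], [-1.08, 4.22], [0.17, 2.65], [-2.57, 2.57]. Speed limits (rad/s): [2.79, 2.79, 3.14, 3.14, 3.14, 3.14].

INTERFACE

Orientations are given as [roll, pitch, yaw] about the fixed x, y, z axes, in that order (R = Rz(yaw) Ry(pitch) Rx(roll)).
In Python, from bench import robot gives the robot as it stands.
- The arm moves only by the tool carry_out, never from a script. Its argument "steps" is a list of rows, each a list of 3 entries, a list of its own where there are three numbers: the shift along the tool's x, y, z in m, then the turn about the tool's z in units of 10 degrees (1.0 is 10 degrees), then the closure, from -1 (fully open) to 1 (shut). In form: [[[tx, ty, tz], roll, jaw], ...]. A call has 1 to 10 rows; each row is the pose to reach, as a shift and turn from the pose commanded when the call began, along the tool's axes at that moment; what a row does not reach only later rows make up. A row lasts 1/8 s, in which the tool goes at most 62.5 mm and 10.7 degrees, less where a joint would pass 70% of its speed; a pose out of reach is approached as far as the arm can. A call with a gripper value outside its range is refused whole. The fingers move at their own pace and stop on an object; the grip force is fixed at half the most. Time passes only in rows, so rows that repeat a pose let the fingers close. It gives the time, the measured TCP pose, the force, the opening and the grip force at its end, in the units of the state.
- robot.get_obs(): the state, without advancing time (a new reading comes with each control period).
- robot.snapshot(name): name is "scene" or "top" or "wrist"; returns a dict with "image" (420x560x3 uint8, red, green, blue), "z_map" (420x560 float32, m along the optical axis (not along the pixel's ray), 0 where there is no reading), "mtx" (3x3 intrinsics, pixels), "D" ([k1, k2, p1, p2, k3] as OpenCV has them; the pictures are not rectified), "R" (3x3) and "t" (3): a world point X has camera coordinates R X + t. Camera axes: x right, y down, z forward; pixel columns grow to the right and rows downward; lengths in m; the calibration is good to about 2 mm. A picture is of the moment at which its call begins.
- robot.close_job(): hands the job in; it is judged then, once.
The state is a dict: "time": time; "joint_positions": joint angles; "qvel": joint speeds; "joint_torque": joint torques, N m; "tool_pos": TCP position; "ee_rot": TCP orientation; "wrist_force": force on the tool from outside, world axes, zero at the start; "wrist_torque": the same for the moment, N m; "width": finger opening in m; "finger_force": force on a finger pad.
Only numpy, scipy, OpenCV 4.12 (cv2) and the standard library are available. Lean on these libraries where they do the work, as an engineer would, in place of code of your own. Each camera call takes 0.05 s, during which the arm holds its last target. There are 200 camera calls.

## Working session

There is one attempt and no reset: what is moved stays moved. The work goes in short steps, Python scripts to look and compute and a tool call to move; the robot and the scene stay as the last step left them, time stands still between calls to the robot, and variables do not carry over. Pictures are saved under pics/ and viewed, at most 10 in all, crops included, and the job is handed in when it is done.

Besides the shell and the picture viewer there is one more tool, called after "Request:" as a command line: name --argument value ..., lists and objects as JSON in quotes. carry_out: Moves the arm, as the interface text tells. Its arguments: {"type":"object","properties":{"steps":{"type":"array","items":{"type":"array"}}},"required":["steps"]}

```bash
mkdir -p pics && cat > h.py <<'E'
import numpy as np, cv2
from bench import robot
from scipy.spatial.transform import Rotation as Ro
def cloud(s):
    h,w=s["z_map"].shape
    u,v=np.meshgrid(np.arange(w),np.arange(h))
    p=cv2.undistortPoints(np.stack([u,v],-1).reshape(-1,1,2).astype(np.float64),s["mtx"],s["D"]).reshape(h,w,2)
    z=s["z_map"][...,None]
    c=np.concatenate([p*z,z],-1)
    return (c-s["t"])@s["R"]
E
python3 - <<'E'
from h import *
o=robot.get_obs(); print(o["time"],o["tool_pos"],o["ee_rot"],o["wrist_force"])
for n in("top","scene"):
    s=robot.snapshot(n); cv2.imwrite(f"pics/{n}0.png",s["image"][...,::-1]); np.savez(f"{n}0.npz",**s)
    W=cloud(s); print(n,s["t"],-s["R"].T@s["t"]); 
E
```

```text
0.0 [0.14852106 0.52899019 0.20429009] [-3.13938131e+00 -2.12048588e-04  2.86779723e+00] [0.01604557 0.01172688 0.71990361]
top [-0.05614702  0.55905959  1.34643138] [ 0.29511757 -0.05131313  1.4278831 ]
scene [ 0.45304184 -0.23720295  1.67183643] [1.24050196 0.59584766 1.07827161]
```

View pics/top0.png

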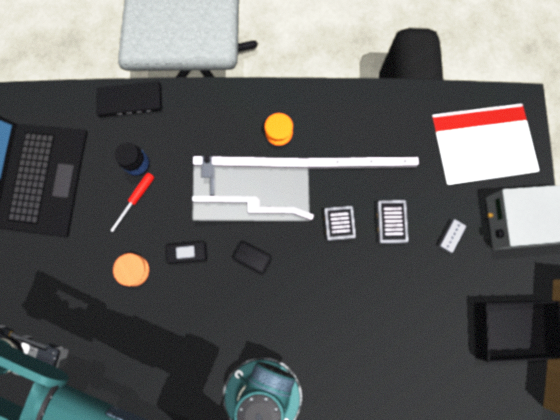

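View pics/scene0.png

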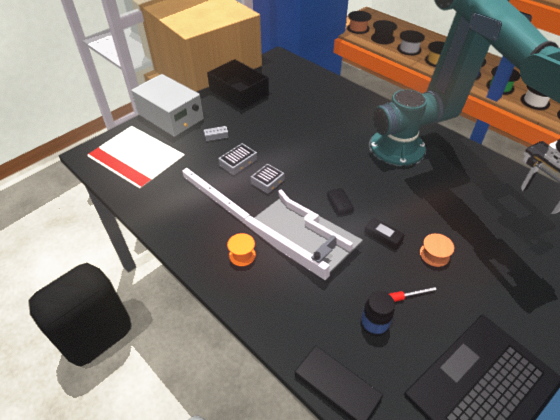

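The top view shows the fence at row ~161, from column 418 to 195, with the ramp rising to the left. The narrow module is at (340,222), nearer the ramp, and the wide one at (393,221). The stop plate is at about (211,178). Next I'll measure all of these.

```bash
cat > m.py <<'E'
from h import *
s=dict(np.load("top0.npz")); W=cloud(s)
def box(name,u0,u1,v0,v1,z0,z1):
    P=W[v0:v1,u0:u1].reshape(-1,3); P=P[(P[:,2]>z0)&(P[:,2]<z1)]
    r=cv2.minAreaRect((P[:,:2]*1000).astype(np.float32)); print(name,len(P),"z",np.round(np.median(P[:,2]),4),"rect mm",np.round(r[0],1),np.round(r[1],1),round(r[2],2)); return P
print("desk z",np.median(W[280:300,330:400,2]))
n=box("narrow",318,365,198,248,.02,.05)
w=box("wide",368,418,192,250,.02,.05)
f=box("fence flat",312,425,150,172,.02,.045)
for u in range(200,310,12): print(u,[tuple(np.round(W[v,u],3)) for v in (161,185,205)])
print("stop cols row 178",[(u,*np.round(W[178,u],3)) for u in range(200,222)])
E
python3 m.py; python3 - <<'E'
import cv2
i=cv2.imread("pics/top0.png")[140:250,185:425]
cv2.imwrite("pics/c1.png",cv2.resize(i,None,fx=3.3,fy=3.3,interpolation=cv2.INTER_CUBIC))
E
```

```text
desk z 0.001434949151003372
narrow 916 z 0.038 rect mm [ 489.1 -218.1] [90.5 82. ] 4.42
wide 1168 z 0.0382 rect mm [ 494.7 -370.9] [119.5  81.3] 1.9
fence flat 878 z 0.0332 rect mm [ 670.9 -298.1] [ 25.9 314.2] 1.46
200 [(np.float64(0.658), np.float64(0.179), np.float64(0.076)), (np.float64(0.595), np.float64(0.181), np.float64(0.045)), (np.float64(0.537), np.float64(0.179), np.float64(0.046))]
212 [(np.float64(0.658), np.float64(0.144), np.float64(0.078)), (np.float64(0.588), np.float64(0.142), np.float64(0.08)), (np.float64(0.538), np.float64(0.145), np.float64(0.044))]
224 [(np.float64(0.663), np.float64(0.113), np.float64(0.058)), (np.float64(0.598), np.float64(0.113), np.float64(0.035)), (np.float64(0.539), np.float64(0.112), np.float64(0.035))]
236 [(np.float64(0.663), np.float64(0.078), np.float64(0.06)), (np.float64(0.6), np.float64(0.079), np.float64(0.028)), (np.float64(0.539), np.float64(0.077), np.float64(0.036))]
248 [(np.float64(0.664), np.float64(0.044), np.float64(0.057)), (np.float64(0.601), np.float64(0.045), np.float64(0.023)), (np.float64(0.536), np.float64(0.042)
[... 1655 characters left out ...]
 (211, np.float64(0.609), np.float64(0.146), np.float64(0.075)), (212, np.float64(0.609), np.float64(0.143), np.float64(0.077)), (213, np.float64(0.61), np.float64(0.14), np.float64(0.073)), (214, np.float64(0.617), np.float64(0.142), np.float64(0.04)), (215, np.float64(0.618), np.float64(0.14), np.float64(0.036)), (216, np.float64(0.616), np.float64(0.136), np.float64(0.047)), (217, np.float64(0.618), np.float64(0.134), np.float64(0.037)), (218, np.float64(0.619), np.float64(0.131), np.float64(0.035)), (219, np.float64(0.617), np.float64(0.128), np.float64(0.04)), (220, np.float64(0.618), np.float64(0.125), np.float64(0.038)), (221, np.float64(0.295), np.float64(-0.051), np.float64(1.428))]
```

View pics/c1.png

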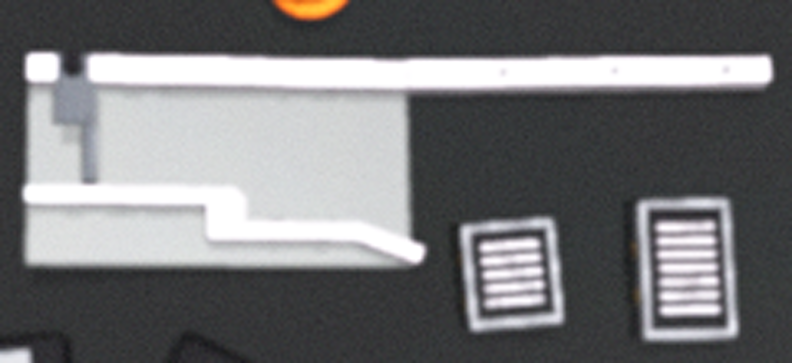

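The enlarged crop shows the stop plate's face at column ~214, the ramp foot at column ~309, and the fence running straight. The measured module sizes match those given. I'll fit the dock's yaw and fence face, then set out.

```bash
cat > d.py <<'E'
from h import *
s=dict(np.load("top0.npz")); W=cloud(s); g=cv2.cvtColor(s["image"],cv2.COLOR_RGB2GRAY).astype(int)
C=[]
for u in list(range(318,414,4)):
    zs=W[150:175,u,2]; r=np.where(zs>.018)[0]+150
    C.append([W[r,u,1].mean(), (W[r,u,0].max()+W[r,u,0].min())/2])
C=np.array(C); a=np.polyfit(C[:,0],C[:,1],1); print("centreline slope,x0",a,"resid",np.std(C[:,1]-np.polyval(a,C[:,0])))
# ramp part: top edge of fence via z discontinuity
D=[]
for u in range(226,306,4):
    zs=W[150:180,u,2]; base=W[185,u,2]; r=np.where(zs>base+.017)[0]+150
    D.append([W[r,u,1].mean(), (W[r,u,0].max()+W[r,u,0].min())/2])
D=np.array(D); b=np.polyfit(D[:,0],D[:,1],1); print("ramp",b)
c=np.polyfit(*np.vstack([C,D]).T,1); print("all",c, "yaw deg",-np.degrees(np.arctan(c[0])))
E
python3 d.py
```

```text
centreline slope,x0 [0.05789516 0.66453335] resid 0.0600826392842636
ramp [0.21934505 0.63796242]
all [-0.00441284  0.64232338] yaw deg 0.2528354967449138
```

```bash
sed -i 's/W=cloud(s);/W=cloud(s); W[W[...,2]>.2]=[0,0,-1];/' d.py && python3 d.py
```

```text
centreline slope,x0 [-0.02269547  0.66393723] resid 0.0007434477808703026
ramp [-0.02396036  0.66434523]
all [-0.02167931  0.66428822] yaw deg 1.2419385041006208
```

Request:
carry_out --steps '[[[-0.296, -0.311, 0.04], -1.7, 0.15], [[-0.296, -0.311, 0.04], -1.7, 0.15], [[-0.296, -0.311, 0.04], -1.7, 0.15], [[-0.296, -0.311, 0.04], -1.7, 0.15], [[-0.296, -0.311, 0.04], -1.7, 0.15], [[-0.296, -0.311, 0.04], -1.7, 0.15], [[-0.296, -0.311, 0.04], -1.7, 0.15], [[-0.296, -0.311, 0.04], -1.7, 0.15], [[-0.296, -0.311, 0.04], -1.7, 0.15]]'

```text
time: 1.23
tool_pos: [0.3493, 0.1503, 0.1652]
ee_rot: [3.141, -0.001, -3.119]
wrist_force: [-0.2, 0.8, -0.1]
width: 0.0397
finger_force: 0.0
```

Request:
carry_out --steps '[[[-0.038, -0.37, 0.0], 0, 0.15], [[-0.038, -0.37, 0.0], 0, 0.15], [[-0.038, -0.37, 0.0], 0, 0.15], [[-0.038, -0.37, 0.0], 0, 0.15], [[-0.038, -0.37, 0.0], 0, 0.15], [[-0.038, -0.37, 0.05], 0, 0.15], [[-0.038, -0.37, 0.1], 0, 0.15], [[-0.038, -0.37, 0.15], 0, 0.15], [[-0.038, -0.37, 0.15], 0, 0.15]]'

```text
time: 2.35
tool_pos: [0.3937, -0.2148, 0.0114]
ee_rot: [3.135, -0.008, -3.115]
wrist_force: [-0.4, 0.4, -0.6]
width: 0.04
finger_force: 0.0
```

```bash
python3 - <<'E'
from h import *
s=robot.snapshot("wrist"); cv2.imwrite("pics/w1.png",s["image"][...,::-1])
o=robot.get_obs(); print(o["tool_pos"],o["wrist_force"],o["ee_rot"])
E
```

```text
[ 0.39592041 -0.21660637  0.01454197] [ 0.39540515 -0.10863615  0.20520089] [ 3.13887739e+00 -2.88277651e-03 -3.11544828e+00]
```

View pics/w1.png

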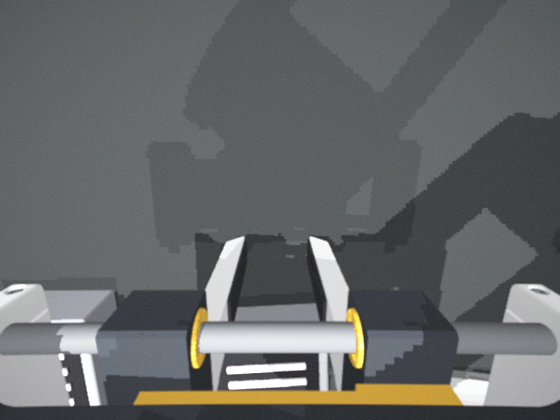

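The wrist view shows the module ahead of both fingers, at the bottom of the picture around (265,375), with the fingers clear. I'll push it towards the fence.

Request:
carry_out --steps '[[[-0.02, 0, 0], 0, 0.15], [[-0.035, 0, 0], 0, 0.15], [[-0.05, 0, 0], 0, 0.15], [[-0.065, 0, 0], 0, 0.15], [[-0.08, 0, 0], 0, 0.15], [[-0.095, 0, 0], 0, 0.15], [[-0.11, 0, 0], 0, 0.15], [[-0.125, 0, 0], 0, 0.15], [[-0.14, 0, 0], 0, 0.15], [[-0.145, 0, 0], 0, 0.15]]'

```text
time: 3.65
tool_pos: [0.5416, -0.2157, 0.0168]
ee_rot: [-3.141, -0.001, -3.118]
wrist_force: [-5.3, 0.3, 3.8]
width: 0.0399
finger_force: 2.7
```

Request:
carry_out --steps '[[[-0.005, 0, 0], 0, 0.15], [[-0.01, 0, 0], 0, 0.15], [[-0.012, 0, 0], 0, 0.15], [[-0.014, 0, 0], 0, 0.15]]'

```text
time: 4.15
tool_pos: [0.5545, -0.2153, 0.0161]
ee_rot: [-3.141, -0.001, -3.119]
wrist_force: [-6.0, -0.3, 4.5]
width: 0.0402
finger_force: 2.7
```

Request:
carry_out --steps '[[[-0.002, 0, 0], 0, 0.15], [[-0.004, 0, 0], 0, 0.15]]'

```text
time: 4.4
tool_pos: [0.5575, -0.2153, 0.0161]
ee_rot: [-3.141, -0.004, -3.119]
wrist_force: [-9.5, 0.2, 7.1]
width: 0.0401
finger_force: 5.1
```

Request:
carry_out --steps '[[[-0.001, 0, 0], 0, 0.15], [[-0.002, 0, 0], 0, 0.15]]'

```text
time: 4.65
tool_pos: [0.5574, -0.2153, 0.0161]
ee_rot: [3.141, -0.008, -3.119]
wrist_force: [-13.8, 0.8, 9.7]
width: 0.0402
finger_force: 7.0
```

```bash
cat > p.py <<'E'
from h import *
import sys
s=robot.snapshot("top"); W=cloud(s); W[W[...,2]>.2]=[0,0,-1]
cv2.imwrite("pics/%s.png"%sys.argv[1],cv2.resize(s["image"][140:260,185:425,::-1],None,fx=3.3,fy=3.3,interpolation=cv2.INTER_CUBIC))
o=robot.get_obs(); print(o["time"],o["tool_pos"],o["wrist_force"])
E
python3 p.py t2
```

```text
4.7 [ 0.5573892  -0.21525445  0.01612385] [-13.38830449   0.3701916    9.0158118 ]
```

View pics/t2.png

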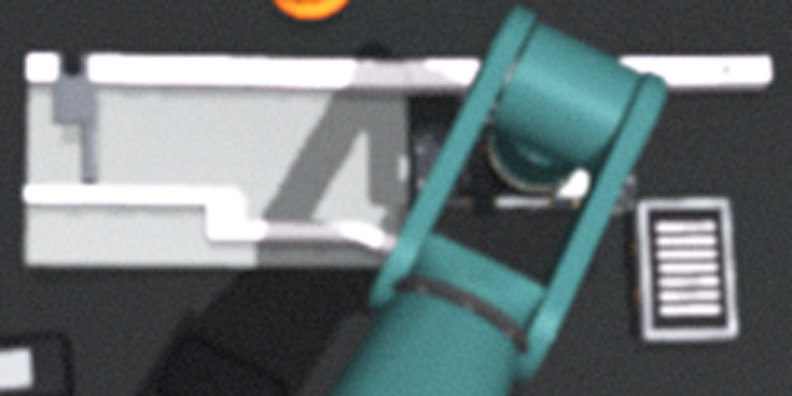

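The narrow module is now against the fence (x stopped at 0.557 while the force rose). I'll lift off, turn 90° and go behind it.

Request:
carry_out --steps '[[[0.03, 0, 0], 0, 0.15], [[0.04, 0, -0.06], 0, 0.15], [[0.03, -0.02, -0.09], 1, 0.15], [[0.0, -0.04, -0.09], 2, 0.15], [[-0.02, -0.06, -0.09], 3, 0.15], [[-0.05, -0.076, -0.09], 4, 0.15], [[-0.05, -0.076, -0.09], 5, 0.15], [[-0.05, -0.076, -0.09], 6, 0.15], [[-0.05, -0.076, -0.09], 7, 0.15], [[-0.05, -0.076, -0.09], 8, 0.15]]'

```text
time: 5.95
tool_pos: [0.614, -0.2898, 0.1057]
ee_rot: [3.139, 0.001, 1.763]
wrist_force: [0.4, -0.9, 0.3]
width: 0.0403
finger_force: 0.0
```

Request:
carry_out --steps '[[[0, 0, 0], 1, 0.15], [[0, 0, 0], 1, 0.15], [[0, 0, 0.04], 1, 0.15], [[0, 0, 0.08], 1, 0.15], [[0, 0, 0.093], 1, 0.15], [[0, 0, 0.093], 1, 0.15]]'

```text
time: 6.7
tool_pos: [0.6126, -0.2897, 0.0118]
ee_rot: [-3.141, -0.001, 1.595]
wrist_force: [-0.3, -0.0, 0.9]
width: 0.04
finger_force: 0.0
```

```bash
cat > q.py <<'E'
from h import *
s=robot.snapshot("top"); W=cloud(s); W[W[...,2]>.2]=[0,0,-1]
o=robot.get_obs(); print(o["time"],o["tool_pos"],o["ee_rot"],o["wrist_force"],o["joint_positions"])
E
python3 q.py
```

```text
6.75 [ 0.6135542  -0.29030142  0.01350524] [3.13998171e+00 6.41151768e-04 1.59471329e+00] [ 0.61818988 -1.35146168  0.30466927] [-5.25571703e-01  4.67591920e-01  1.28470566e+00  2.99561528e-04
  1.38758644e+00 -5.49543505e-01]
```

Request:
carry_out --steps '[[[0.012, 0, 0], 0, 0.15], [[0.024, 0, 0], 0, 0.15], [[0.036, 0, 0], 0, 0.15], [[0.048, 0, 0], 0, 0.15], [[0.06, 0, 0], 0, 0.15], [[0.072, 0, 0], 0, 0.15], [[0.084, 0.0005, 0], 0, 0.15], [[0.096, 0.0005, 0], 0, 0.15], [[0.108, 0.0005, 0], 0, 0.15], [[0.12, 0.0005, 0], 0, 0.15]]'

```text
time: 8.0
tool_pos: [0.6114, -0.1712, 0.0142]
ee_rot: [3.139, 0.004, 1.593]
wrist_force: [-0.2, -6.3, 3.3]
width: 0.04
finger_force: 3.0
```

```bash
python3 q.py
```

```text
8.05 [ 0.61130591 -0.16903809  0.01401347] [3.13909787e+00 1.52040131e-03 1.59458923e+00] [ 1.04799633 -3.52901944  4.31073199] [-3.58871258e-01  3.74552303e-01  1.41298409e+00 -4.90682032e-04
  1.35117424e+00 -3.82559849e-01]
```

Request:
carry_out --steps '[[[0.012, 0, 0], 0, 0.15], [[0.024, 0, 0], 0, 0.15], [[0.036, 0, -0.0013], 0, 0.15], [[0.048, 0, -0.003], 0, 0.15], [[0.06, 0.0005, -0.0046], 0, 0.15], [[0.072, 0.0005, -0.0063], 0, 0.15], [[0.084, 0.0005, -0.008], 0, 0.15], [[0.096, 0.0005, -0.0097], 0, 0.15], [[0.108, 0.0005, -0.0114], 0, 0.15], [[0.12, 0.0005, -0.0131], 0, 0.15]]'

```text
time: 9.3
tool_pos: [0.6087, -0.0516, 0.0268]
ee_rot: [3.14, 0.004, 1.593]
wrist_force: [0.1, -7.1, 3.9]
width: 0.0399
finger_force: 3.5
```

```bash
python3 p.py t3
```

```text
9.35 [ 0.6087248  -0.04953874  0.02700223] [-0.17794234 -5.82853024  4.64729756]
```

View pics/t3.png

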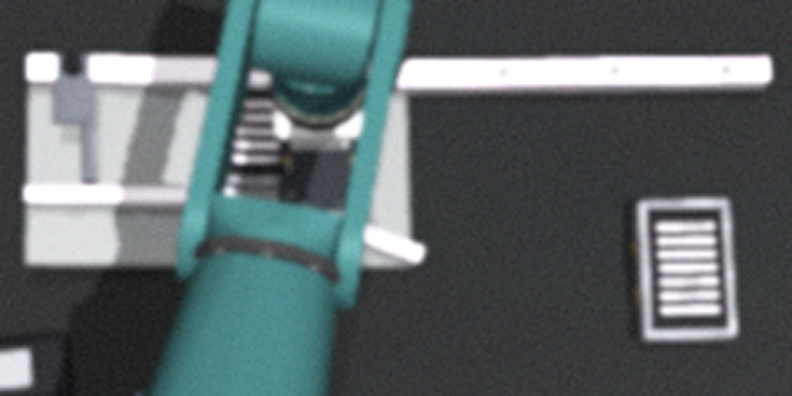

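The picture shows the narrow module straight, its ribs at about (255,140), entering the bay. I'll keep sliding it up, then feel for the stop.

Request:
carry_out --steps '[[[0.008, 0, -0.0011], 0, 0.15], [[0.016, 0, -0.0022], 0, 0.15], [[0.024, 0, -0.0034], 0, 0.15], [[0.032, 0, -0.0045], 0, 0.15], [[0.04, 0.0005, -0.0056], 0, 0.15], [[0.048, 0.0005, -0.0067], 0, 0.15], [[0.056, 0.0005, -0.0079], 0, 0.15], [[0.064, 0.0005, -0.009], 0, 0.15], [[0.072, 0.0005, -0.0101], 0, 0.15], [[0.078, 0.0005, -0.011], 0, 0.15]]'

```text
time: 10.6
tool_pos: [0.6073, 0.0262, 0.0376]
ee_rot: [3.141, 0.004, 1.593]
wrist_force: [0.5, -7.2, 4.8]
width: 0.0399
finger_force: 3.8
```

Request:
carry_out --steps '[[[0.002, 0, -0.0003], 0, 0.15], [[0.004, 0, -0.0006], 0, 0.15], [[0.006, 0, -0.0008], 0, 0.15]]'

```text
time: 10.98
tool_pos: [0.6071, 0.0318, 0.0384]
ee_rot: [3.141, 0.004, 1.593]
wrist_force: [0.3, -8.0, 4.9]
width: 0.0397
finger_force: 3.9
```

Request:
carry_out --steps '[[[0.002, 0, -0.0003], 0, 0.15], [[0.004, 0, -0.0006], 0, 0.15]]'

```text
time: 11.22
tool_pos: [0.607, 0.0358, 0.039]
ee_rot: [3.141, 0.004, 1.593]
wrist_force: [-0.1, -7.6, 4.5]
width: 0.0401
finger_force: 3.8
```

Request:
carry_out --steps '[[[0.0015, 0, -0.0002], 0, 0.15], [[0.003, 0, -0.0004], 0, 0.15], [[0.0045, 0, -0.0006], 0, 0.15]]'

```text
time: 11.6
tool_pos: [0.6069, 0.0402, 0.0396]
ee_rot: [3.141, 0.004, 1.593]
wrist_force: [0.3, -7.2, 5.0]
width: 0.0401
finger_force: 3.9
```

Request:
carry_out --steps '[[[0.0015, 0, -0.0002], 0, 0.15], [[0.003, 0, -0.0004], 0, 0.15], [[0.0045, 0, -0.0006], 0, 0.15]]'

```text
time: 11.98
tool_pos: [0.6068, 0.0447, 0.0402]
ee_rot: [3.141, 0.004, 1.593]
wrist_force: [0.1, -7.7, 3.7]
width: 0.0396
finger_force: 3.9
```

Request:
carry_out --steps '[[[0.001, 0, -0.0002], 0, 0.15], [[0.002, 0, -0.0003], 0, 0.15]]'

```text
time: 12.22
tool_pos: [0.6068, 0.0467, 0.0405]
ee_rot: [3.141, 0.004, 1.593]
wrist_force: [0.3, -7.0, 5.1]
width: 0.04
finger_force: 3.9
```

Request:
carry_out --steps '[[[0.001, 0, -0.0001], 0, 0.15], [[0.002, 0, -0.0003], 0, 0.15], [[0.003, 0, -0.0004], 0, 0.15]]'

```text
time: 12.6
tool_pos: [0.6067, 0.0496, 0.0409]
ee_rot: [3.141, 0.004, 1.593]
wrist_force: [0.9, -9.9, 3.8]
width: 0.0399
finger_force: 4.8
```

Request:
carry_out --steps '[[[0.001, 0, -0.0001], 0, 0.15], [[0.002, 0, -0.0003], 0, 0.15]]'

```text
time: 12.85
tool_pos: [0.6066, 0.0497, 0.041]
ee_rot: [3.141, 0.008, 1.593]
wrist_force: [0.7, -12.8, 3.7]
width: 0.04
finger_force: 6.6
```

Request:
carry_out --steps '[[[0.001, 0, -0.0001], 0, 0.15], [[0.002, 0, -0.0003], 0, 0.15]]'

```text
time: 13.1
tool_pos: [0.6065, 0.0497, 0.041]
ee_rot: [3.141, 0.011, 1.592]
wrist_force: [0.8, -16.8, 2.7]
width: 0.0397
finger_force: 8.6
```

Contact is clear: the arm stopped at y≈0.0497 while the force rose from about 7 to 17 N. I'll retreat gently.

Request:
carry_out --steps '[[[-0.004, 0, 0.0003], 0, 0.15], [[-0.01, 0, 0.001], 0, 0.15], [[-0.03, 0, 0.0], 0, 0.15], [[-0.05, 0, -0.05], 0, 0.15], [[-0.08, -0.03, -0.1], 0, 0.15], [[-0.14, -0.06, -0.12], -1, 0.15], [[-0.2, -0.1, -0.12], -2, 0.15], [[-0.25, -0.14, -0.12], -3, 0.15], [[-0.3, -0.18, -0.12], -4, 0.15], [[-0.35, -0.216, -0.12], -5, 0.15]]'

```text
time: 14.35
tool_pos: [0.422, -0.2654, 0.1601]
ee_rot: [3.141, -0.001, 2.441]
wrist_force: [1.0, -0.5, 0.3]
width: 0.0399
finger_force: 0.0
```

```bash
cat > b.py <<'E'
from h import *
s=robot.snapshot("top"); W=cloud(s); W[W[...,2]>.2]=[0,0,-1]
o=robot.get_obs(); print(o["time"],o["tool_pos"],o["ee_rot"])
a=np.radians(1.3); c,si=np.cos(a),np.sin(a)
R=np.array([[c,-si],[si,c]]); org=np.array([.658,-.217])
D=W.copy(); D[...,:2]=(W[...,:2]-org)@R
h=D[...,2]-np.clip(D[...,1]-.085,0,None)*.1405
m=(h>.031)&(h<.045)&(D[...,0]<-.002)&(D[...,0]>-.135)&(D[...,1]>-.22)&(D[...,1]<.36)
n,l,st,ce=cv2.connectedComponentsWithStats(m.astype(np.uint8))
for i in range(1,n):
    if st[i,4]>150:
        P=D[l==i]; print(st[i,4],cv2.minAreaRect((P[:,:2]*1000).astype(np.float32)),np.median(P[:,2]))
cv2.imwrite("pics/b%d.png"%int(o["time"]*100),cv2.resize(s["image"][140:260,185:425,::-1],None,fx=3.3,fy=3.3,interpolation=cv2.INTER_CUBIC))
E
python3 b.py; ls pics
```

```text
14.4 [ 0.41824789 -0.27077217  0.1599955 ] [-3.13593713e+00 -8.54920002e-04  2.44021792e+00]
895 ((-46.044944763183594, 318.4049072265625), (87.91761016845703, 82.93822479248047), 0.039907172322273254) 0.07072074902030713
b1440.png
c1.png
scene0.png
t2.png
t3.png
top0.png
w1.png
```

Request:
carry_out --steps '[[[-0.051, -0.088, 0], -1, 0.15], [[-0.051, -0.088, 0], -2, 0.15], [[-0.051, -0.088, 0], -3, 0.15], [[-0.051, -0.088, 0], -4.15, 0.15], [[-0.051, -0.088, 0], -4.15, 0.15], [[-0.051, -0.088, 0.05], -4.15, 0.15]]'

```text
time: 15.15
tool_pos: [0.4079, -0.3669, 0.1146]
ee_rot: [-3.134, 0.008, -3.127]
wrist_force: [-0.1, -0.4, -0.3]
width: 0.04
finger_force: 0.0
```

```bash
python3 q.py
```

```text
15.2 [ 0.40313784 -0.36161254  0.10338871] [ 3.13430069 -0.00567944 -3.12704513] [-2.32938797  1.91264675 -4.53036792] [-8.36207800e-01  1.18000198e-01  1.54127252e+00  5.40546156e-04
  1.49154696e+00 -2.42157622e+00]
```

Request:
carry_out --steps '[[[0, -0.008, 0.03], -0.05, 0.15], [[0, -0.008, 0.07], -0.05, 0.15], [[0, -0.008, 0.089], -0.05, 0.15], [[0, -0.008, 0.089], -0.05, 0.15]]'

```text
time: 15.7
tool_pos: [0.4044, -0.3707, 0.0196]
ee_rot: [3.137, -0.003, -3.117]
wrist_force: [0.4, -0.0, 0.7]
width: 0.04
finger_force: 0.0
```

```bash
python3 q.py
```

```text
15.75 [ 0.40528557 -0.37181017  0.02124342] [ 3.14001252e+00 -9.90515381e-04 -3.11664730e+00] [0.38682294 0.03749524 1.02543463] [-8.45606110e-01  1.97823950e-01  1.62241333e+00  2.69019456e-04
  1.32320198e+00 -2.44141318e+00]
```

Request:
carry_out --steps '[[[-0.012, 0, 0.006], 0, 0.15], [[-0.024, 0, 0.006], 0, 0.15], [[-0.036, 0, 0.006], 0, 0.15], [[-0.048, 0, 0.006], 0, 0.15], [[-0.06, 0, 0.006], 0, 0.15], [[-0.072, 0, 0.006], 0, 0.15], [[-0.084, 0, 0.006], 0, 0.15], [[-0.096, 0, 0.006], 0, 0.15], [[-0.108, 0, 0.006], 0, 0.15], [[-0.116, 0, 0.006], 0, 0.15]]'

```text
time: 17.0
tool_pos: [0.5223, -0.3691, 0.0153]
ee_rot: [3.141, -0.0, -3.115]
wrist_force: [-5.1, -0.1, 3.3]
width: 0.0402
finger_force: 2.5
```

Request:
carry_out --steps '[[[-0.004, 0, 0], 0, 0.15], [[-0.007, 0, 0], 0, 0.15], [[-0.01, 0, 0], 0, 0.15]]'

```text
time: 17.38
tool_pos: [0.5305, -0.3689, 0.0153]
ee_rot: [3.141, -0.002, -3.116]
wrist_force: [-9.5, 0.4, 7.2]
width: 0.0402
finger_force: 4.9
```

Request:
carry_out --steps '[[[-0.0015, 0, 0], 0, 0.15], [[-0.003, 0, 0], 0, 0.15]]'

```text
time: 17.62
tool_pos: [0.5304, -0.3689, 0.0153]
ee_rot: [3.14, -0.009, -3.116]
wrist_force: [-16.4, 0.8, 9.2]
width: 0.04
finger_force: 7.9
```

Request:
carry_out --steps '[[[0.03, 0, 0], 0, 0.15], [[0.04, 0, -0.05], 0, 0.15], [[0.02, -0.02, -0.065], 1, -0.3], [[0.0, -0.04, -0.065], 2, -0.3], [[-0.03, -0.06, -0.065], 3, -0.3], [[-0.063, -0.07, -0.065], 4, -0.3], [[-0.063, -0.07, -0.065], 5, -0.3], [[-0.063, -0.07, -0.065], 6, -0.3], [[-0.063, -0.07, -0.065], 7, -0.3], [[-0.063, -0.07, -0.065], 8, -0.3]]'

```text
time: 18.88
tool_pos: [0.601, -0.4368, 0.0797]
ee_rot: [3.138, -0.0, 1.766]
wrist_force: [0.0, -0.6, 0.2]
width: 0.061
finger_force: 0.0
```

Request:
carry_out --steps '[[[0, 0, 0], 1, -0.3], [[0, 0, 0], 1, -0.3], [[0, 0, 0], 1, -0.3]]'

```text
time: 19.25
tool_pos: [0.5999, -0.437, 0.0801]
ee_rot: [3.14, -0.0, 1.6]
wrist_force: [0.0, -0.2, -0.0]
width: 0.0613
finger_force: 0.0
```

```bash
python3 b.py
```

```text
19.3 [ 0.59978198 -0.43707844  0.0801453 ] [ 3.14069738e+00 -3.45731082e-04  1.59923496e+00]
881 ((-45.91503143310547, 318.5116271972656), (82.85405731201172, 87.79402923583984), 89.93663024902344) 0.07079088218865141
724 ((-61.164337158203125, -148.87448120117188), (118.19297790527344, 79.35519409179688), 0.26420852541923523) 0.038320685618317564
```

Both modules measure square to the fence: wide at x -61 mm, narrow at -46 mm and unmoved. I'll lower behind the wide one and push.

Request:
carry_out --steps '[[[0, 0, 0.04], 0.03, -0.3], [[0, 0, 0.066], 0.03, -0.3], [[0, 0, 0.066], 0.03, -0.3], [[0.012, 0, 0.066], 0.03, -0.3], [[0.024, 0, 0.066], 0.03, -0.3], [[0.036, 0, 0.066], 0.03, -0.3], [[0.048, 0, 0.066], 0.03, -0.3], [[0.06, 0, 0.066], 0.03, -0.3], [[0.072, 0, 0.066], 0.03, -0.3], [[0.084, 0, 0.066], 0.03, -0.3]]'

```text
time: 20.55
tool_pos: [0.5977, -0.3537, 0.016]
ee_rot: [3.139, 0.003, 1.592]
wrist_force: [0.4, -5.0, 4.2]
width: 0.0612
finger_force: 2.5
```

```bash
python3 q.py
```

```text
20.6 [ 0.59770527 -0.35125293  0.01554691] [ 3.14017569e+00 -4.28697577e-04  1.59284805e+00] [ 0.02362242 -1.76798779  2.50477   ] [-6.13637774e-01  4.96874528e-01  1.23828861e+00  1.20263754e-03
  1.40554398e+00 -6.35886506e-01]
```

Request:
carry_out --steps '[[[0.012, 0, 0], 0, -0.3], [[0.024, 0, 0], 0, -0.3], [[0.036, 0, 0], 0, -0.3], [[0.048, 0.0005, 0], 0, -0.3], [[0.06, 0.0005, 0], 0, -0.3], [[0.072, 0.0005, 0], 0, -0.3], [[0.084, 0.0005, 0], 0, -0.3], [[0.096, 0.0005, 0], 0, -0.3], [[0.106, 0.0005, 0], 0, -0.3], [[0.114, 0.0005, 0], 0, -0.3]]'

```text
time: 21.85
tool_pos: [0.5951, -0.2385, 0.0143]
ee_rot: [-3.141, -0.0, 1.592]
wrist_force: [-0.7, -4.4, 2.7]
width: 0.0613
finger_force: 2.3
```

Request:
carry_out --steps '[[[0.008, 0, 0], 0, -0.3], [[0.016, 0, 0], 0, -0.3], [[0.024, 0, 0], 0, -0.3], [[0.032, 0, 0], 0, -0.3], [[0.04, 0, 0], 0, -0.3], [[0.048, 0, 0], 0, -0.3], [[0.056, 0, 0], 0, -0.3], [[0.064, 0, 0], 0, -0.3]]'

```text
time: 22.85
tool_pos: [0.5935, -0.175, 0.0141]
ee_rot: [-3.141, -0.0, 1.592]
wrist_force: [0.4, -5.6, 2.3]
width: 0.0611
finger_force: 2.6
```

```bash
python3 b.py
```

```text
22.9 [ 0.59343697 -0.17368484  0.01402586] [-3.14064142e+00 -1.49280240e-03  1.59227888e+00]
895 ((-46.16643142700195, 318.38641357421875), (83.1598129272461, 88.33065032958984), 89.97699737548828) 0.07091731765327415
306 ((-59.311622619628906, 73.47492218017578), (45.37968444824219, 100.0427474975586), 67.9398422241211) 0.04049074600366496
```

Request:
carry_out --steps '[[[0.008, 0, 0], 0, -0.3], [[0.016, 0, 0], 0, -0.3], [[0.024, 0, 0], 0, -0.3], [[0.032, 0, 0], 0, -0.3], [[0.04, 0, -0.0011], 0, -0.3], [[0.048, 0, -0.0022], 0, -0.3], [[0.056, 0, -0.0034], 0, -0.3], [[0.064, 0, -0.0045], 0, -0.3], [[0.072, 0, -0.0056], 0, -0.3], [[0.08, 0, -0.0067], 0, -0.3]]'

```text
time: 24.15
tool_pos: [0.5919, -0.0946, 0.0209]
ee_rot: [-3.141, -0.001, 1.592]
wrist_force: [0.6, -3.4, -0.7]
width: 0.0612
finger_force: 1.7
```

Request:
carry_out --steps '[[[0.003, 0, -0.0004], 0, -0.3], [[0.006, 0, -0.0008], 0, -0.3], [[0.008, 0, -0.0011], 0, -0.3]]'

```text
time: 24.52
tool_pos: [0.5918, -0.0871, 0.022]
ee_rot: [-3.141, -0.0, 1.592]
wrist_force: [0.0, -2.2, -0.9]
width: 0.0613
finger_force: 1.5
```

Request:
carry_out --steps '[[[0.0015, 0, -0.0002], 0, -0.3], [[0.003, 0, -0.0004], 0, -0.3]]'

```text
time: 24.78
tool_pos: [0.5918, -0.0843, 0.0225]
ee_rot: [-3.141, -0.0, 1.592]
wrist_force: [0.8, -2.7, -2.0]
width: 0.061
finger_force: 1.4
```

Request:
carry_out --steps '[[[0.0015, 0, -0.0002], 0, -0.3], [[0.003, 0, -0.0004], 0, -0.3]]'

```text
time: 25.02
tool_pos: [0.5918, -0.0812, 0.0229]
ee_rot: [-3.141, -0.0, 1.592]
wrist_force: [0.5, -2.7, -0.3]
width: 0.0608
finger_force: 1.3
```

Request:
carry_out --steps '[[[0.001, 0, -0.0002], 0, -0.3], [[0.002, 0, -0.0003], 0, -0.3]]'

```text
time: 25.28
tool_pos: [0.5918, -0.0793, 0.0233]
ee_rot: [-3.142, -0.0, 1.592]
wrist_force: [-1.0, -2.4, -1.9]
width: 0.0612
finger_force: 1.3
```

Request:
carry_out --steps '[[[0.001, 0, -0.0002], 0, -0.3], [[0.002, 0, -0.0003], 0, -0.3]]'

```text
time: 25.52
tool_pos: [0.5918, -0.0773, 0.0237]
ee_rot: [3.142, -0.0, 1.592]
wrist_force: [1.0, -3.1, -1.6]
width: 0.061
finger_force: 1.3
```

```bash
python3 b.py; ls -t pics | head -1
```

```text
25.575 [ 0.59179025 -0.0771316   0.02365569] [ 3.14157192e+00 -3.01230435e-04  1.59185676e+00]
885 ((-46.273658752441406, 318.54888916015625), (88.12445831298828, 82.82748413085938), 0.2065771371126175) 0.0707278990117888
408 ((-66.62915802001953, 187.15142822265625), (43.33664321899414, 108.94320678710938), 77.27355194091797) 0.0537471103425514
b2557.png
```

View pics/b2557.png

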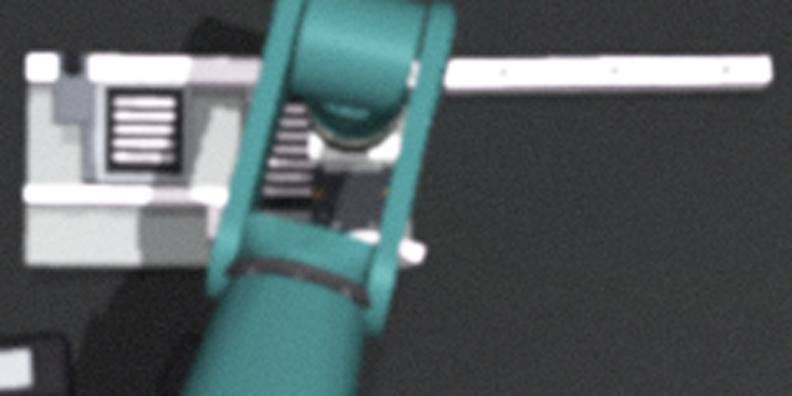

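```bash
python3 - <<'E'
from h import *
a=np.radians(1.3); R=np.array([[np.cos(a),-np.sin(a)],[np.sin(a),np.cos(a)]])
for n in("scene","top"):
    s=robot.snapshot(n); W=cloud(s)
    D=W.copy(); D[...,:2]=(W[...,:2]-[.658,-.217])@R
    m=(D[...,0]<-.015)&(D[...,0]>-.105)&(D[...,1]>.1)&(D[...,1]<.36)&(D[...,2]<.1)
    h=D[...,2]-(D[...,1]-.085)*.1405
    for x0 in(-.09,-.07,-.05,-.03):
        q=m&(abs(D[...,0]-x0)<.01)
        print(n,x0,[(round(y,3),round(float(np.median(h[q&(abs(D[...,1]-y)<.0025)])),3)) for y in np.arange(.13,.31,.005) if (q&(abs(D[...,1]-y)<.0025)).sum()>2])
E
```

```text
scene -0.09 [(np.float64(0.135), 0.052), (np.float64(0.14), 0.05), (np.float64(0.145), 0.051), (np.float64(0.15), 0.065), (np.float64(0.155), 0.039), (np.float64(0.16), 0.036), (np.float64(0.165), 0.036), (np.float64(0.17), 0.037), (np.float64(0.175), 0.037), (np.float64(0.18), 0.038), (np.float64(0.185), 0.036), (np.float64(0.19), 0.037), (np.float64(0.195), 0.037), (np.float64(0.2), 0.037), (np.float64(0.205), 0.037), (np.float64(0.21), 0.037), (np.float64(0.215), 0.033), (np.float64(0.22), 0.037), (np.float64(0.225), 0.035), (np.float64(0.23), 0.025), (np.float64(0.235), 0.008), (np.float64(0.24), -0.001), (np.float64(0.245), 0.009), (np.float64(0.25), 0.009), (np.float64(0.255), 0.009), (np.float64(0.26), 0.011), (np.float64(0.265), 0.021), (np.float64(0.27), 0.027), (np.float64(0.28), 0.032), (np.float64(0.285), 0.034), (np.float64(0.29), 0.033), (np.float64(0.295), 0.035), (np.float64(0.3), 0.034), (np.float64(0.305), 0.032)]
scene -0.07 [(np.float64(0.15), 0.031), (np.float64(0.155), 0.036), (np.float64(0.16), 0.036), (np.float64(0.165), 0.035), (np.float64(0.17), 0.035), (np.
[... 3913 characters left out ...]
, 0.039), (np.float64(0.29), 0.038), (np.float64(0.295), 0.04), (np.float64(0.3), 0.04), (np.float64(0.305), 0.037)]
top -0.03 [(np.float64(0.18), 0.04), (np.float64(0.185), 0.038), (np.float64(0.19), 0.04), (np.float64(0.195), 0.039), (np.float64(0.2), 0.039), (np.float64(0.23), 0.035), (np.float64(0.235), 0.004), (np.float64(0.24), 0.002), (np.float64(0.245), -0.001), (np.float64(0.25), 0.0), (np.float64(0.255), -0.001), (np.float64(0.26), 0.003), (np.float64(0.265), -0.0), (np.float64(0.27), -0.001), (np.float64(0.275), 0.002), (np.float64(0.28), 0.036), (np.float64(0.285), 0.038), (np.float64(0.29), 0.037), (np.float64(0.295), 0.038), (np.float64(0.3), 0.038), (np.float64(0.305), 0.037)]
```

The module sits flat and square in the lane, its ribs around (290,150), with the front edge within a few mm of the shoulder. I'll keep feeling for contact.

Request:
carry_out --steps '[[[0.001, 0, -0.0002], 0, -0.3], [[0.002, 0, -0.0003], 0, -0.3]]'

```text
time: 25.92
tool_pos: [0.5918, -0.0753, 0.024]
ee_rot: [3.142, -0.0, 1.592]
wrist_force: [-0.2, -2.4, -1.7]
width: 0.061
finger_force: 1.3
```

Request:
carry_out --steps '[[[0.001, 0, -0.0002], 0, -0.3], [[0.002, 0, -0.0003], 0, -0.3]]'

```text
time: 26.18
tool_pos: [0.592, -0.0749, 0.0244]
ee_rot: [3.141, 0.003, 1.592]
wrist_force: [0.1, -7.4, -2.9]
width: 0.0612
finger_force: 3.6
```

Request:
carry_out --steps '[[[0.001, 0, -0.0002], 0, -0.3], [[0.002, 0, -0.0003], 0, -0.3]]'

```text
time: 26.42
tool_pos: [0.5923, -0.0747, 0.025]
ee_rot: [3.14, 0.006, 1.592]
wrist_force: [0.2, -11.1, -2.2]
width: 0.0605
finger_force: 5.6
```

The shoulder is felt at y≈-0.075. I'll retreat and look.

Request:
carry_out --steps '[[[-0.004, 0, 0.0005], 0, -0.3], [[-0.01, 0, 0.001], 0, -0.3], [[-0.03, 0, 0], 0, -0.3], [[-0.06, 0, -0.05], 0, -0.3], [[-0.1, -0.03, -0.1], 0, -0.3], [[-0.15, -0.08, -0.12], 0, -0.3], [[-0.2, -0.13, -0.12], 0, -0.3], [[-0.23, -0.18, -0.12], 0, -0.3], [[-0.23, -0.2, -0.12], 0, -0.3], [[-0.23, -0.2, -0.12], 0, -0.3]]'

```text
time: 27.68
tool_pos: [0.3945, -0.3071, 0.1451]
ee_rot: [3.141, 0.0, 1.587]
wrist_force: [0.6, 0.5, 0.1]
width: 0.0612
finger_force: 0.0
```

```bash
python3 b.py; ls -t pics|head -1
```

```text
27.725 [ 0.39590563 -0.30645136  0.1450595 ] [3.14015059e+00 1.39264011e-04 1.58901356e+00]
889 ((-45.93800354003906, 317.8370056152344), (87.64529418945312, 81.33790588378906), 0.24725501239299774) 0.07082064567318229
1127 ((-62.02748107910156, 196.1063995361328), (119.1323471069336, 85.85391235351562), 0.21698758006095886) 0.05334554359788787
b2772.png
```

View pics/b2772.png

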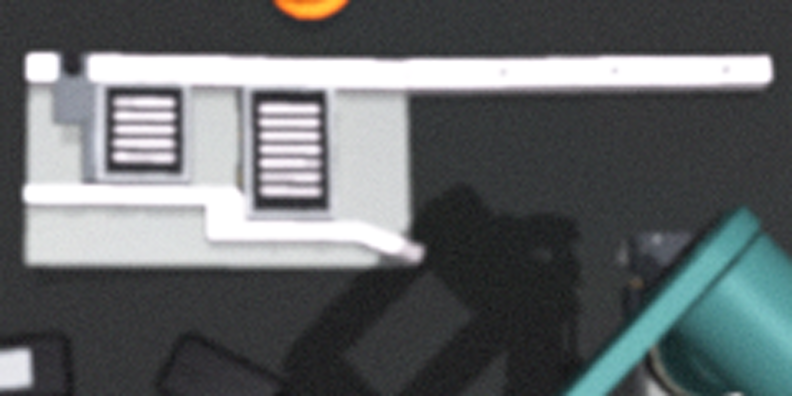

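```bash
python3 - <<'E'
from h import *
a=np.radians(1.3); R=np.array([[np.cos(a),-np.sin(a)],[np.sin(a),np.cos(a)]])
for n in("top",):
    s=robot.snapshot(n); W=cloud(s)
    D=W.copy(); D[...,:2]=(W[...,:2]-[.658,-.217])@R
    h=D[...,2]-(D[...,1]-.085)*.1405
    for x0 in(-.085,-.06,-.035):
        for lo,hi in((.12,.26),(.25,.335)):
            q=(abs(D[...,0]-x0)<.008)&(h>.032)&(h<.044)&(D[...,1]>lo)&(D[...,1]<hi)
            y=D[...,1][q]; print(x0,np.round([np.percentile(y,1),np.percentile(y,99),y.mean()],4))
    q=(h>.032)&(h<.044)&(D[...,1]>.17)&(D[...,1]<.21)&(D[...,0]<0.02)&(D[...,0]>-.13); x=D[...,0][q]; print(np.round(np.percentile(x,[1,99]),4))
E
```

```text
-0.085 [0.1534 0.2312 0.1922]
-0.085 [0.2772 0.3328 0.3063]
-0.06 [0.1556 0.2324 0.1936]
-0.06 [0.2773 0.3331 0.305 ]
-0.035 [0.1552 0.2322 0.1951]
-0.035 [0.2772 0.3333 0.3056]
[-0.1194  0.0097]
```

The picture shows the narrow module flush with the stop at column ~97. The wide module's front, at column ~243, is flush with the shoulder, both lie flat along the fence, and the arm is clear. I'll hand in.

```bash
python3 -c "
from bench import robot
print(robot.close_job())"
```

```text
the job is handed in; nothing more can be done
None
```

The job is handed in at about 28 s. The narrow module is pressed home against the top stop with an estimated 9 N, and the wide module is up against the shoulder. Both lie flat on the ramp with the arm clear; the hand-in gave no verdict, so success rests on the contact forces felt and the last camera check.

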